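# Rock a seized plug out of its holder block

### The job

The red-knobbed plug is jammed tight in the aluminium holder block. Rock it well over to one side and then to the other along the block's slot, so that both brass jaws are pushed well back, then pull it straight up and drop it foot first into the blue pot. The holder block must stay down on the bench: a straight pull before rocking only lifts it.

Things in the scene. Friction and masses are not known exactly. Their poses are not given: they have to be found in the camera images.
- block: Loose aluminium block, 1.3 kg, 60 (x) x 124 (y) x 54 mm high; origin at centre of underside. A 15 mm slot runs along its y; the plug stands in it at x = y = 0 between two brass jaws (+y and -y sides, level with the top). The plug rocks only along y, about a point 14 mm above the underside. A collar on the plug is caught under both jaws, so a straight pull lifts the whole block.
- plug_knob (a point): Centre of the plug's red round knob, 24 mm diameter, 28 mm tall, axis upright; at the start 86 mm above the bench (knob from 72 to 100 mm) over the block's centre. Plug: 92 mm long, about 80 g, 12 mm square steel shank, with a collar 25 mm wide along the block's y hidden below the jaws. The knob's centre is 78 mm above the foot; z points from foot to knob.
- plug_foot (a point): Lowest point of the plug, on its axis, at the start 8 mm above the bench inside the block. The foot is rounded, so the plug does not stand by itself. It must be raised by 50 mm or more to come clear of the block.
- jaw_left (a joint): Travel of the brass jaw on the block's +y side, outward, 0 to 0.0095 m. Stiff (about 8 N), stays where pushed. Leaning the plug toward +y pushes it: 0.0055 at about 9 degrees of lean, its stop at about 15; lean 12 to 13 degrees (knob about 16 mm sideways). With both jaws past 0.0055 the upright plug comes out freely.
- jaw_right (a joint): The same for the jaw on the block's -y side, pushed by leaning the plug toward -y.
- pot_blue: Blue plastic pot, loose, 300 g, open top, 84 mm outer diameter at the rim, 50 mm high, wall 3 mm, floor about 5 mm thick; origin at the centre of its underside. The grey pot beside it is the same size and is not to be used.
Things that resemble listed ones, but are neither listed nor needed, are in the scene too. Of the things like the part that bears plug_knob, leave any that is green; of the rest the smaller one is meant.

How it is judged (in metres and radians):
On the way:
1. both brass jaws are pushed back by rocking, with the plug's foot still in the block (value of joint each of jaw_left, jaw_right above 0.0055 m and z of plug_foot in the frame of block below 0.018 m), for 0.05 s.
At the end, for the whole second after the job is handed in: The plug's foot is inside the blue pot, within 25 mm of its underside and 40 mm of its axis; the pot stands upright (within 8 degrees) and at rest on the bench, and the holder block sits flat on the bench (within 6 mm and 5 degrees) (z of plug_foot in the frame of pot_blue below 0.025 m and horizontal distance between plug_foot and pot_blue below 0.04 m and angle between pot_blue's own z axis and vertical below 0.15 rad and height (world z) of pot_blue below 0.01 m and linear speed of pot_blue below 0.03 m/s and height (world z) of block below 0.006 m and angle between block's own z axis and vertical below 0.1 rad); the robot touches nothing.
It fails at once if the holder block is lifted more than 20 mm off the bench or tipped by more than 20 degrees (height (world z) of block above 0.02 m or angle between block's own z axis and vertical above 0.35 rad).
It also fails if it takes over 48 s, if anything falls off the work surface, if the arm or the gripper's body presses on something with over 40 N, if the wrist force passes 120 N, or if a joint passes its speed limit or range.

### The arm

A 6-joint arm with a two-finger parallel gripper is mounted at the origin on a cart in front of the work surface, level with it; the furniture and walls round the work are solid. World frame = base frame: x ahead of the robot, y to its left, z up, the work surface at z = 0. Lengths are in mm, angles in degrees, forces in N, time in s.
With the tool pointing down it reaches from about 300 to 850 mm from the base axis. Payload 4.2 kg.
Tool frame: the origin (TCP) lies at the very end of the fingers, on their centre line; the grasp point (between the pads) lies 19 mm behind it (env.grip_point_offset is the distance from the TCP to the grasp point, in mm); z points along the fingers, y is the line along which they close (so a half turn about z gives the same grasp; the last joint's range is limited). The gripper opens to 91 mm and grips with 3 to 60 N. Pads are 32 mm wide; open, the fingers measure 118 mm over their backs; the gripper's body (76 mm by 178 mm) begins 60 mm behind the grasp point.
Start: joints at [64.744, 18.312, 89.639, -0, 72.044, -1.146], TCP at [234.888, 524.856, 184.076] pointing down, gripper open.
Joint ranges: [-177.97, 177.97], [-48.28, 115.42], [12.27, 149.76], [-77.06, 257.06], [2.81, 150.46], [-146.56, 146.56]. Speed limits (degrees/s): [147.25, 147.25, 180, 180, 180, 180].

### API

Orientations are given as [roll, pitch, yaw] about the fixed x, y, z axes, in that order (R = Rz(yaw) Ry(pitch) Rx(roll)).
In Python, from workcell import env gives the robot as it stands. The module is installed in compiled form; this text tells all that it offers.
- The arm moves only by the tool arm_command, never from a script. Its argument "rows" is a list of rows, each an object with "delta_pos": the shift along the tool's x, y, z in mm, a list of three; "roll": the turn about the tool's z in units of 5 degrees (1.0 is 5 degrees); "jaw": the opening in per cent of the stroke, from 0 (shut) to 100 (fully open). A call has 1 to 20 rows; each row is the pose to reach, as a shift and turn from the pose commanded when the call began, along the tool's axes at that moment; what a row does not reach only later rows make up. A row lasts 1/12 s, in which the tool goes at most 41.7 mm and 7.16 degrees, less where a joint would pass 70% of its speed; a pose out of reach is approached as far as the arm can. A call with a gripper value outside its range is refused whole. The fingers move at their own pace and stop on an object; "squeeze" is the grip in N (left out, the last holds). Time passes only in rows, so rows that repeat a pose let the fingers close. It gives the time, the measured TCP pose, the force, the opening and the grip force at its end, in the units of the state.
- env.state(): the state, without advancing time (a new reading comes with each control period).
- env.grab_frame(name): name is "scene" or "side" or "wrist"; returns a dict with "img" (480x640x3 uint8, blue, green, red), "z_map" (480x640 float32, mm along the optical axis (not along the pixel's ray), 0 where there is no reading), "fov_y" (degrees; the focal length in pixels is half the picture's height over the tangent of half this angle, whatever the lens; pixels are square), "cx", "cy" (the principal point, pixels), "dist" ([k1, k2, p1, p2, k3] as OpenCV has them; the pictures are not rectified), "R" (3x3) and "t" (3): a world point X has camera coordinates R X + t; the wrist camera has in their place "T_tool_cam" (4x4, takes a point from camera to tool coordinates, whose origin is the TCP and whose axes are the flange's). Camera axes: x right, y down, z forward; pixel columns grow to the right and rows downward; lengths in mm; the calibration is good to about 2 mm. A picture is of the moment at which its call begins: read the wrist's pose just before it.
- env.job_done(): hands the job in; it is judged then, once.
The state is a dict: "time_s": time; "qpos": joint angles; "qvel": joint speeds; "effort": joint torques, N m; "ee_pos": TCP position; "ee_rot": TCP orientation; "force": force on the tool from outside, world axes, zero at the start; "torque": the same for the moment, N m; "gripper_width": finger opening in mm; "gripper_force": force on a finger pad.
Only numpy, scipy, OpenCV 4.12 (cv2) and the standard library are available. Lean on these libraries where they do the work, as an engineer would, in place of code of your own. Each camera call takes 0.05 s, during which the arm holds its last target. There are 200 camera calls.

## Working session

There is one attempt and no reset: what is moved stays moved. The work goes in short steps, Python scripts to look and compute and a tool call to move; the robot and the scene stay as the last step left them, time stands still between calls to the robot, and variables do not carry over. Pictures are saved under pics/ and viewed, at most 12 in all, crops included, and the job is handed in when it is done.

Besides the shell and the picture viewer there is one more tool, called after "Request:" in YAML: its name, and indented under it one key for each argument. arm_command: Moves the arm, as the interface text tells. Its arguments: {"type":"object","properties":{"rows":{"type":"array"},"squeeze":{"type":"number"}},"required":["rows"]}

```bash
mkdir -p pics; cat > h.py <<'E'
import numpy as np, cv2
from workcell import env
def K(f):
    F=240/np.tan(np.radians(f["fov_y"])/2)
    return np.array([[F,0,f["cx"]],[0,F,f["cy"]],[0,0,1]])
def ray(f,uv):
    p=cv2.undistortPoints(np.array(uv,float).reshape(-1,1,2),K(f),np.array(f["dist"],float)).reshape(-1,2)
    d=np.c_[p,np.ones(len(p))]
    R=np.array(f["R"]);t=np.array(f["t"]).ravel()
    return -R.T@t, d@R
def onplane(f,uv,z):
    c,d=ray(f,uv); return c+d*((z-c[2])/d[:,2:3])
def cloud(f):
    v,u=np.mgrid[0:480,0:640]
    c,d=ray(f,np.c_[u.ravel(),v.ravel()])
    return (c+d*f["z_map"].reshape(-1,1)).reshape(480,640,3)
E
python3 - <<'E'
from h import *
s=env.state();print(s['time_s'],s['ee_pos'],s['ee_rot'],s['force'],s['gripper_width'],env.grip_point_offset)
for n in("scene","side"):
    f=env.grab_frame(n);cv2.imwrite(f"pics/{n}0.png",f["img"]);np.save(f"{n}0.npy",f,allow_pickle=True)
    P=cloud(f);ok=f["z_map"]>0
    hsv=cv2.cvtColor(f["img"],cv2.COLOR_BGR2HSV)
    H,S,V=[hsv[...,i].astype(int) for i in range(3)]
    for nm,m in dict(red=((H<8)|(H>172))&(S>120)&(V>60),blue=(H>95)&(H<130)&(S>110)&(V>50),green=(H>40)&(H<85)&(S>100)&(V>50)).items():
        k,l,st,ce=cv2.connectedComponentsWithStats(m.astype(np.uint8))
        for i in range(1,k):
            if st[i,4]>40:
                q=P[(l==i)&ok]
                print(n,nm,st[i],ce[i].round(),np.percentile(q,[2,50,98],axis=0).round().tolist() if len(q) else None)
E
```

```text
0.0 [234.63954473 524.34520056 183.23315634] [-1.79900520e+02 -8.20338387e-04  1.55892687e+02] [0.54118621 0.10387279 0.16122008] 90.83849346754906 18.8
scene red [229 258  21  28 476] [239. 271.] [[512.0, 3.0, 90.0], [521.0, 21.0, 112.0], [538.0, 27.0, 122.0]]
scene red [291 277  15  21 276] [298. 287.] [[428.0, -17.0, 77.0], [435.0, -3.0, 95.0], [447.0, 1.0, 102.0]]
scene red [142 318  18  43 123] [151. 341.] [[576.0, 149.0, 26.0], [582.0, 152.0, 57.0], [586.0, 153.0, 93.0]]
scene red [131 329  20  46 146] [139. 351.] [[575.0, 171.0, 20.0], [581.0, 173.0, 59.0], [585.0, 175.0, 93.0]]
scene red [ 11 373  18  44 297] [ 19. 394.] [[614.0, 297.0, 63.0], [616.0, 308.0, 92.0], [650.0, 312.0, 122.0]]
scene blue [ 294  227   42   41 1328] [314. 246.] [[480.0, -244.0, 7.0], [517.0, -204.0, 33.0], [554.0, -165.0, 51.0]]
scene blue [173 410  71  18 329] [207. 419.] [[429.0, 164.0, 5.0], [460.0, 193.0, 9.0], [490.0, 217.0, 13.0]]
scene blue [170 430  70  15 382] [204. 437.] [[406.0, 203.0, 5.0], [449.0, 215.0, 10.0], [487.0, 227.0, 13.0]]
scene green [329 245  14  46 404] [335. 264.] [[424.0, -133.0, 15.0], [431.0, -122.0, 72.0], [444.0, -115.0, 94.0]]
side red [331  37   7  15  52] [334.  46.] [[800.0, 309.0, 287.0], [808.0, 318.0, 296.0], [813.0, 326.0, 316.0]]
side red [301 180  13  19 200] [307. 189.] [[512.0, -5.0, 90.0], [521.0, 2.0, 112.0], [535.0, 21.0, 121.0]]
side red [272 206  10  15 118] [277. 213.] [[427.0, -24.0, 79.0], [435.0, -19.0, 95.0], [445.0, -7.0, 102.0]]
side blue [ 342  252   41   43 1351] [362. 272.] [[477.0, -246.0, 3.0], [521.0, -197.0, 29.0], [553.0, -169.0, 51.0]]
side green [299 240  10  37 219] [304. 254.] [[422.0, -141.0, 10.0], [429.0, -134.0, 76.0], [438.0, -124.0, 94.0]]
```

View pics/scene0.png

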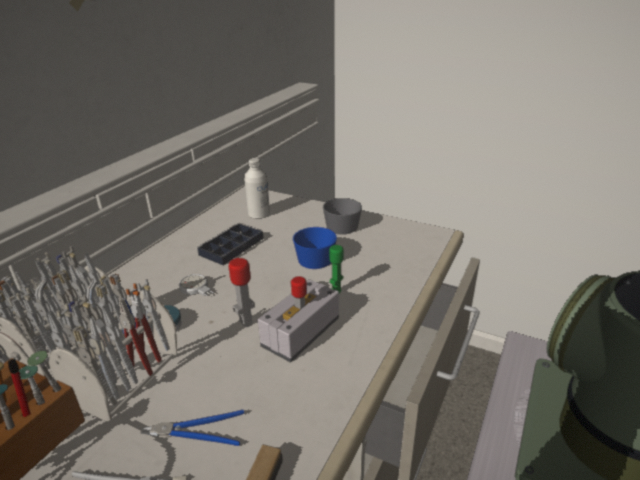

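View pics/side0.png

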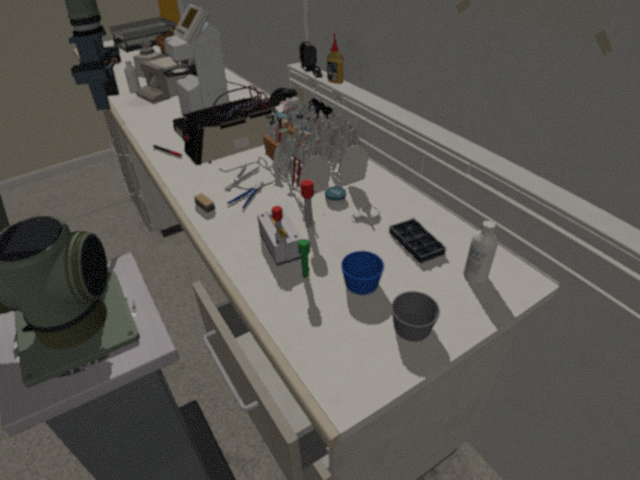

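The scene picture shows the block with the small red knob at (298,287). The larger red decoy is at (239,271), the green one at (335,264) and the blue pot at (314,246). The side view agrees, with the knob at (277,213), the decoy at (307,189) and the pot at (362,272).

```bash
python3 - <<'E'
from h import *
F={n:np.load(f"{n}0.npy",allow_pickle=True).item() for n in("scene","side")}
def comp(n,near,lo,hi):
    hsv=cv2.cvtColor(F[n]["img"],cv2.COLOR_BGR2HSV)
    m=cv2.inRange(hsv,lo,hi)
    if lo[0]==0: m|=cv2.inRange(hsv,(172,)+lo[1:],(180,255,255))
    k,l,st,ce=cv2.connectedComponentsWithStats(m)
    i=1+np.argmin(np.hypot(*(ce[1:]-near).T)+(st[1:,4]<40)*1e3); return l==i,st[i]
# knob by triangulating bbox centres
A=[];b=[]
for n,near in(("scene",(298,287)),("side",(277,213))):
    m,st=comp(n,near,(0,110,40),(8,255,255))
    r=cv2.minAreaRect(np.argwhere(m)[:,::-1].astype(np.float32)); uv=r[0]
    c,d=ray(F[n],[uv]);d=d[0]/np.linalg.norm(d[0]);M=np.eye(3)-np.outer(d,d);A.append(M);b.append(M@c)
    print(n,"knob on z=86",onplane(F[n],[uv],86).round(1), "cam",c.round())
print("knob tri",np.linalg.lstsq(np.vstack(A),np.hstack(b),rcond=None)[0].round(1))
for n in F:
    P=cloud(F[n]);ok=(F[n]["z_map"]>0)&(P[...,2]>50)&(P[...,2]<58)&(abs(P[...,0]-438)<90)&(abs(P[...,1]+10)<90)
    r=cv2.minAreaRect(P[ok][:,:2].astype(np.float32));print(n,"block",ok.sum(),r, cv2.boxPoints(r).round().tolist(), np.median(P[ok][:,2]))
    near=(314,246) if n=="scene" else (362,272)
    m,st=comp(n,near,(95,100,40),(130,255,255))
    q=P[m&(F[n]["z_map"]>0)];rim=q[(q[:,2]>44)]
    print(n,"pot",cv2.minEnclosingCircle(rim[:,:2].astype(np.float32)),len(rim))
    # rim ellipse: top extent contour
    hull=cv2.convexHull(np.argwhere(m)[:,::-1].astype(np.int32))[:,0]
    w=onplane(F[n],hull,50)[:,:2]
    print(" hull@50 x",w.min(0).round(),w.max(0).round())
    ok=(F[n]["z_map"]>0)&(P[...,2]>60)&(P[...,2]<130)&(abs(P[...,0]-480)<120)&(abs(P[...,1]+60)<150)
    for h in((0,110,40),(40,80,40)):pass
big=[ray(F[n],[uv]) for n,uv in(("scene",(239,271)),("side",(307,189)))]
grn=[onplane(F["scene"],[(335,252)],85),onplane(F["side"],[(304,244)],85)];print("green",np.round(grn,0))
for n in F:
    I=F[n]["img"];u,v=(300,290) if n=="scene" else (285,230)
    cv2.imwrite(f"pics/c_{n}.png",cv2.resize(I[v-60:v+60,u-60:u+60],(480,480),interpolation=cv2.INTER_CUBIC))
cv2.imwrite("pics/c.png",cv2.resize(np.hstack([F["scene"]["img"][240:350,250:350],F["side"]["img"][170:280,240:340]]),(800,440),interpolation=cv2.INTER_CUBIC))
E
```

```text
scene knob on z=86 [[441.1 -12.5  86. ]] cam [136. 492. 514.]
side knob on z=86 [[438.8  -9.1  86. ]] cam [ 121. -690.  616.]
knob tri [439.  -10.3  87.4]
scene block 1930 ((464.1043701171875, -15.387565612792969), (126.38484191894531, 112.99241638183594), 80.17375946044922) [[398.0, -68.0], [509.0, -87.0], [531.0, 37.0], [419.0, 57.0]] 55.110479121424675
scene pot ((516.7561645507812, -205.34591674804688), 43.166194915771484) 327
 hull@50 x [ 453. -247.] [ 557. -111.]
side block 861 ((465.9355773925781, -16.765098571777344), (126.96524047851562, 116.6337890625), 80.55792236328125) [[398.0, -70.0], [513.0, -89.0], [534.0, 36.0], [419.0, 55.0]] 54.31830307044606
side pot ((515.638427734375, -206.2771453857422), 41.866943359375) 249
 hull@50 x [ 457. -272.] [ 555. -167.]
green [[[ 435. -126.   85.]]

 [[ 435. -127.   85.]]]
```

View pics/c.png

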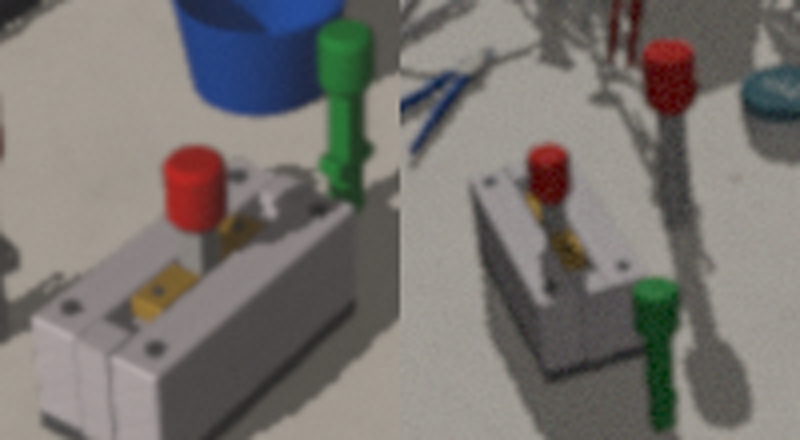

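The knob is at about (439,-10) and the block's y axis points along (0.165,0.986). The crop shows the knob upright in the slot between the brass jaws. I'll move above it with the tool's closing axis across the slot.

Request:
arm_command:
  rows:
    - {"delta_pos": [-25,-25,0],"roll": 1,"jaw": 60}
    - {"delta_pos": [-50,-50,0],"roll": 2,"jaw": 60}
    - {"delta_pos": [-75,-75,0],"roll": 3,"jaw": 60}
    - {"delta_pos": [-100,-100,0],"roll": 4,"jaw": 60}
    - {"delta_pos": [-125,-125,0],"roll": 5,"jaw": 60}
    - {"delta_pos": [-150,-150,0],"roll": 6,"jaw": 60}
    - {"delta_pos": [-175,-175,0],"roll": 7,"jaw": 60}
    - {"delta_pos": [-200,-200,0],"roll": 8,"jaw": 60}
    - {"delta_pos": [-225,-225,0],"roll": 9,"jaw": 60}
    - {"delta_pos": [-250,-250,0],"roll": 10,"jaw": 60}
    - {"delta_pos": [-275,-275,0],"roll": 11,"jaw": 60}
    - {"delta_pos": [-300,-300,0],"roll": 12,"jaw": 60}
    - {"delta_pos": [-325,-325,0],"roll": 13,"jaw": 60}
    - {"delta_pos": [-350,-350,0],"roll": 14,"jaw": 60}
    - {"delta_pos": [-375,-375,0],"roll": 15.1,"jaw": 60}
    - {"delta_pos": [-395,-395,0],"roll": 15.1,"jaw": 60}
    - {"delta_pos": [-405,-404,0],"roll": 15.1,"jaw": 60}
    - {"delta_pos": [-405,-404,0],"roll": 15.1,"jaw": 60}
    - {"delta_pos": [-405,-404,0],"roll": 15.1,"jaw": 60}
    - {"delta_pos": [-405,-404,0],"roll": 15.1,"jaw": 60}
  squeeze: 15

```text
time_s: 1.77
ee_pos: [438.9, -8.7, 183.8]
ee_rot: [-179.9, -0.0, 80.4]
force: [0.8, 0.6, -0.4]
gripper_width: 54.7
gripper_force: 0.0
```

```bash
python3 - <<'E'
from h import *
from scipy.spatial.transform import Rotation as Ro
s=env.state();f=env.grab_frame("wrist");cv2.imwrite("pics/w1.png",f["img"])
Rt=Ro.from_euler("xyz",s["ee_rot"],degrees=True).as_matrix()
T=np.eye(4);T[:3,:3]=Rt;T[:3,3]=s["ee_pos"];T=np.linalg.inv(T@f["T_tool_cam"]);f["R"],f["t"]=T[:3,:3],T[:3,3]
print(s["ee_pos"],s["ee_rot"],s["force"],s["gripper_width"])
hsv=cv2.cvtColor(f["img"],cv2.COLOR_BGR2HSV);m=cv2.inRange(hsv,(0,110,40),(8,255,255))|cv2.inRange(hsv,(172,110,40),(180,255,255))
k,l,st,ce=cv2.connectedComponentsWithStats(m)
P=cloud(f);z=f["z_map"]>0
for i in range(1,k):
    if st[i,4]>200:
        q=P[(l==i)&z];top=q[q[:,2]>np.percentile(q[:,2],90)-6] if len(q) else q
        print(st[i],ce[i].round(), len(q) and (cv2.minEnclosingCircle(top[:,:2].astype(np.float32)),np.percentile(q[:,2],95)))
ok=z&(abs(P[...,2]-54)<4)&(abs(P[...,0]-439)<42)&(abs(P[...,1]+10)<80)
r=cv2.minAreaRect(P[ok][:,:2].astype(np.float32));print(ok.sum(),r,cv2.boxPoints(r).round(1).tolist())
E
```

```text
[438.88708998  -8.66005848 183.75513794] [-1.79936169e+02 -2.64840435e-02  8.04064598e+01] [ 0.83041825  0.58836042 -0.35821417] 54.71492221252939
[ 429  163   46   47 1611] [452. 185.] (((526.4808959960938, 12.38059139251709), 14.309043884277344), np.float64(119.94786969544559))
[312 213  31  36 841] [327. 231.] (((438.74169921875, -10.784835815429688), 11.164623260498047), np.float64(100.31870958031607))
8615 ((438.2206726074219, -11.937522888183594), (124.51575469970703, 60.012569427490234), 80.72977447509766) [[398.6000061035156, -68.5], [457.79998779296875, -78.19999694824219], [477.8999938964844, 44.70000076293945], [418.6000061035156, 54.29999923706055]]
```

View pics/w1.png

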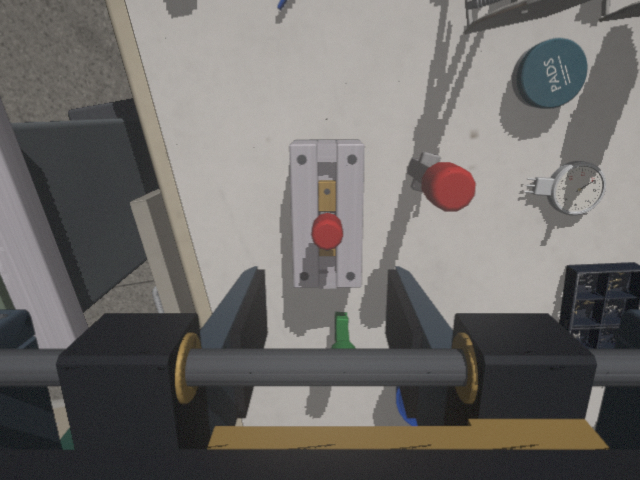

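The wrist view shows the knob at (327,231) in the slot, inside the block at (327,213). The tool is 2.5 mm off along the slot, and the closing axis lies across it as wanted. Going down now.

Request:
arm_command:
  rows:
    - {"delta_pos": [-2.5,0,20],"roll": 0,"jaw": 60}
    - {"delta_pos": [-2.5,0,40],"roll": 0,"jaw": 60}
    - {"delta_pos": [-2.5,0,60],"roll": 0,"jaw": 60}
    - {"delta_pos": [-2.5,0,80],"roll": 0,"jaw": 60}
    - {"delta_pos": [-2.5,0,95],"roll": 0,"jaw": 60}
    - {"delta_pos": [-2.5,0,107],"roll": 0,"jaw": 60}
    - {"delta_pos": [-2.5,0,114],"roll": 0,"jaw": 60}
    - {"delta_pos": [-2.5,0,116],"roll": 0,"jaw": 60}
    - {"delta_pos": [-2.5,0,116],"roll": 0,"jaw": 60}
    - {"delta_pos": [-2.5,0,116],"roll": 0,"jaw": 40}
    - {"delta_pos": [-2.5,0,116],"roll": 0,"jaw": 30}
    - {"delta_pos": [-2.5,0,116],"roll": 0,"jaw": 20}
    - {"delta_pos": [-2.5,0,116],"roll": 0,"jaw": 15}
    - {"delta_pos": [-2.5,0,116],"roll": 0,"jaw": 15}
    - {"delta_pos": [-2.5,0,116],"roll": 0,"jaw": 15}
    - {"delta_pos": [-2.5,0,116],"roll": 0,"jaw": 15}
  squeeze: 15

```text
time_s: 3.15
ee_pos: [439.1, -11.8, 68.1]
ee_rot: [180.0, -0.0, 80.4]
force: [0.3, -0.1, -0.7]
gripper_width: 19.1
gripper_force: 12.3
```

```bash
python3 - <<'E'
from h import *
s=env.state();print(s["gripper_width"],s["gripper_force"],s["force"])
a=env.grab_frame("scene")["img"];b=env.grab_frame("side")["img"]
cv2.imwrite("pics/g1.png",cv2.resize(np.hstack([a[210:340,230:360],b[140:270,220:350]]),(800,400),interpolation=cv2.INTER_CUBIC))
E
```

```text
19.130145300812394 12.254011529730633 [ 0.30410975 -0.05357538 -0.65333714]
```

View pics/g1.png

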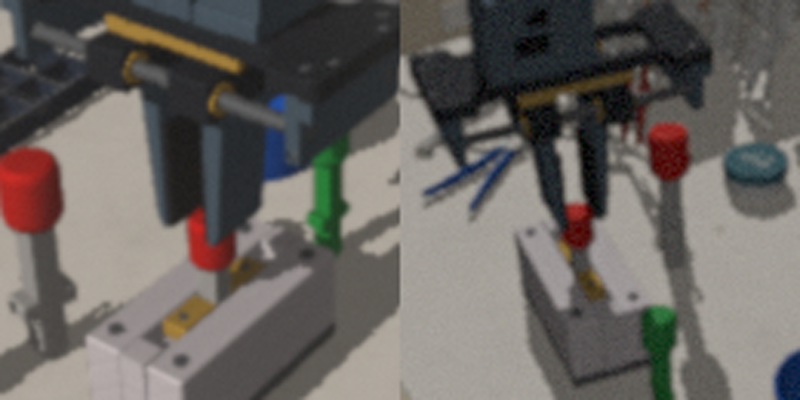

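The picture shows the fingertips about halfway down the knob, higher than expected. The 19 mm width also disagrees with the 24 mm knob, so I'm checking with depth.

```bash
python3 - <<'E'
from h import *
for n in("scene","side"):
    f=env.grab_frame(n);P=cloud(f);hsv=cv2.cvtColor(f["img"],cv2.COLOR_BGR2HSV)
    ok=(f["z_map"]>0)&(abs(P[...,0]-439)<40)&(abs(P[...,1]+10)<30)&(P[...,2]>60)&(P[...,2]<135)
    red=((hsv[...,0]<8)|(hsv[...,0]>172))&(hsv[...,1]>110)
    for nm,m in(("finger",ok&~red),("red",ok&red)):
        q=P[m];print(n,nm,len(q),np.percentile(q,[0,5,25,50,75,100],axis=0).round(0).tolist())
    m=ok&~red; q=P[m]
    for lo in range(60,130,8):
        w=q[(q[:,2]>=lo)&(q[:,2]<lo+8)]
        if len(w):print(lo,len(w),w.min(0).round(),w.max(0).round())
E
```

```text
scene finger 751 [[416.0, -24.0, 60.0], [418.0, -19.0, 66.0], [422.0, -11.0, 106.0], [434.0, -4.0, 117.0], [451.0, 3.0, 126.0], [464.0, 11.0, 135.0]]
scene red 189 [[427.0, -14.0, 75.0], [429.0, -11.0, 78.0], [432.0, -6.0, 83.0], [438.0, -2.0, 89.0], [443.0, -0.0, 97.0], [450.0, 9.0, 113.0]]
60 46 [433. -16.  60.] [446.  -3.  68.]
68 23 [433. -16.  68.] [445.  -4.  73.]
76 9 [428. -15.  76.] [448.  -0.  83.]
84 5 [428. -16.  85.] [429. -14.  91.]
92 14 [423. -18.  93.] [457.   8. 100.]
100 119 [419. -23. 100.] [460.  10. 108.]
108 146 [418. -23. 108.] [461.  10. 116.]
116 159 [417. -24. 116.] [462.  11. 124.]
124 163 [416. -24. 124.] [462.  11. 132.]
side finger 281 [[416.0, -33.0, 60.0], [418.0, -31.0, 65.0], [422.0, -27.0, 103.0], [442.0, -23.0, 115.0], [449.0, -14.0, 126.0], [455.0, 9.0, 135.0]]
side red 123 [[423.0, -28.0, 76.0], [427.0, -25.0, 80.0], [432.0, -23.0, 87.0], [436.0, -20.0, 96.0], [441.0, -17.0, 100.0], [449.0, -5.0, 131.0]]
60 24 [432. -18.  60.] [444.  -7.  68.]
68 9 [429. -21.  68.] [443. -15.  76.]
76 13 [426. -24.  77.] [449. -10.  84.]
84 5 [428. -22.  85.] [447. -10.  91.]
92 6 [446. -31.  95.] [451.   0.  99.]
100 39 [418. -30. 100.] [454.   9. 108.]
108 49 [417. -33. 108.] [454.   7. 116.]
116 55 [416. -33. 116.] [454.   8. 124.]
124 58 [416. -33. 124.] [455.   5. 132.]
```

```bash
python3 - <<'E'
from h import *
f=env.grab_frame("wrist");cv2.imwrite("pics/w2.png",f["img"])
T=np.linalg.inv(np.array(f["T_tool_cam"]));f["R"],f["t"]=T[:3,:3],T[:3,3]
print(np.array(f["T_tool_cam"]).round(2).tolist())
P=cloud(f);ok=(f["z_map"]>0)&(abs(P[...,0])<30)&(abs(P[...,1])<40)&(P[...,2]<10)&(P[...,2]>-80)
for lo in range(-80,10,6):
    w=P[ok&(P[...,2]>=lo)&(P[...,2]<lo+6)]
    if len(w):print(lo,len(w),w.min(0).round(),w.max(0).round())
E
```

```text
[[0.0, -0.96, -0.29, 84.08], [1.0, 0.0, 0.0, -0.45], [-0.0, -0.29, 0.96, -200.06], [0.0, 0.0, 0.0, 1.0]]
-80 561 [-16. -19. -80.] [ 18.  19. -74.]
-74 614 [-16. -22. -74.] [ 19.  21. -68.]
-68 553 [ -1. -22. -68.] [ 18.  21. -62.]
-62 503 [ -4. -21. -62.] [ 18.  20. -56.]
-56 446 [ -8. -20. -56.] [ 19.  19. -50.]
-50 392 [-13. -20. -50.] [ 18.  19. -44.]
-44 358 [-16. -19. -44.] [ 18.  19. -38.]
-38 394 [-16. -19. -38.] [ 18.  18. -32.]
-32 1747 [-12. -16. -32.] [ 18.  15. -26.]
-26 195 [  6. -10. -26.] [ 12.   9. -20.]
-20 190 [  6. -10. -20.] [ 12.   9. -14.]
-14 167 [  6. -11. -14.] [12. 10. -8.]
-8 13 [ 7. -7. -8.] [11.  8. -7.]
4 56 [ 5. -6.  4.] [ 6.  5. 10.]
```

View pics/w2.png

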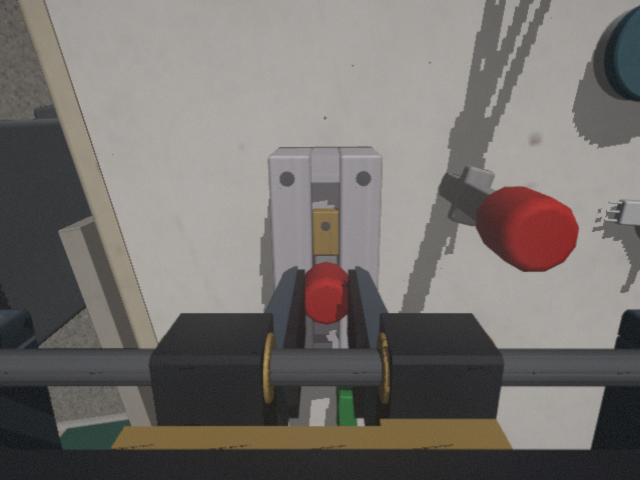

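The wrist view and its depth put the fingertips 30 mm behind the stated TCP, so only the knob's rounded top edge at (327,290) is gripped. Before going lower, I'm checking the gripper body's clearance over the 122 mm decoy.

```bash
python3 - <<'E'
from h import *
s=env.state();p=np.array(s["ee_pos"]);a=np.radians(80.4)
for n in("scene","side"):
    f=env.grab_frame(n);P=cloud(f)-p;X=P[...,0]*np.cos(a)+P[...,1]*np.sin(a);Y=P[...,0]*np.sin(a)-P[...,1]*np.cos(a)
    hsv=cv2.cvtColor(f["img"],cv2.COLOR_BGR2HSV);nr=hsv[...,2]<130
    ok=(f["z_map"]>0)&(abs(X)<60)&(P[...,2]>58)&nr
    for lo in range(-120,120,20):
        m=ok&(Y>=lo)&(Y<lo+20)
        if m.sum()>3:print(n,lo,m.sum(),"min z",np.percentile(P[m][:,2],[0,2,10]).round()+68,"x",X[m].min().round(),X[m].max().round())
E
```

```text
scene -120 293 min z [461. 461. 464.] x 30.0 48.0
scene -100 1820 min z [178. 181. 188.] x -60.0 50.0
scene -80 2079 min z [177. 185. 213.] x -60.0 52.0
scene -60 3419 min z [188. 195. 222.] x -59.0 56.0
scene -40 6948 min z [126. 147. 204.] x -60.0 60.0
scene -20 3729 min z [126. 138. 221.] x -55.0 60.0
scene 0 2356 min z [126. 131. 150.] x -8.0 60.0
scene 20 498 min z [136. 155. 186.] x 11.0 60.0
scene 40 251 min z [189. 190. 193.] x -20.0 35.0
scene 60 839 min z [178. 180. 185.] x -37.0 40.0
scene 80 171 min z [180. 190. 208.] x -36.0 40.0
side -100 207 min z [179. 181. 191.] x -56.0 36.0
side -80 329 min z [178. 184. 192.] x -60.0 48.0
side -60 686 min z [188. 191. 215.] x -60.0 38.0
side -40 2266 min z [128. 153. 202.] x -60.0 38.0
side -20 2085 min z [127. 148. 215.] x -60.0 -8.0
side 0 1932 min z [126. 136. 175.] x -60.0 19.0
side 20 981 min z [150. 185. 201.] x -59.0 30.0
side 40 280 min z [187. 190. 194.] x -52.0 34.0
side 60 383 min z [178. 179. 186.] x -39.0 38.0
side 80 106 min z [195. 203. 208.] x -40.0 36.0
```

The gripper body is also 30 mm higher than stated (178 mm against 147 mm), so the real fingertips sit about 30 mm above the reported TCP. I'll open, go down 26 mm and regrip.

Request:
arm_command:
  rows:
    - {"delta_pos": [0,0,0],"roll": 0,"jaw": 50}
    - {"delta_pos": [0,0,0],"roll": 0,"jaw": 50}
    - {"delta_pos": [0,0,0],"roll": 0,"jaw": 50}
    - {"delta_pos": [0,0,0],"roll": 0,"jaw": 50}
    - {"delta_pos": [0,0,6],"roll": 0,"jaw": 50}
    - {"delta_pos": [0,0,12],"roll": 0,"jaw": 50}
    - {"delta_pos": [0,0,18],"roll": 0,"jaw": 50}
    - {"delta_pos": [0,0,23],"roll": 0,"jaw": 50}
    - {"delta_pos": [0,0,26],"roll": 0,"jaw": 50}
    - {"delta_pos": [0,0,26],"roll": 0,"jaw": 50}
    - {"delta_pos": [0,0,26],"roll": 0,"jaw": 15}
    - {"delta_pos": [0,0,26],"roll": 0,"jaw": 15}
    - {"delta_pos": [0,0,26],"roll": 0,"jaw": 15}
    - {"delta_pos": [0,0,26],"roll": 0,"jaw": 15}
    - {"delta_pos": [0,0,26],"roll": 0,"jaw": 15}
    - {"delta_pos": [0,0,26],"roll": 0,"jaw": 15}
    - {"delta_pos": [0,0,26],"roll": 0,"jaw": 15}
  squeeze: 15

```text
time_s: 4.92
ee_pos: [439.3, -11.8, 42.2]
ee_rot: [180.0, -0.0, 80.4]
force: [-0.4, -0.2, 1.4]
gripper_width: 23.2
gripper_force: 15.0
```

Request:
arm_command:
  rows:
    - {"delta_pos": [1.5,0,0],"roll": 0,"jaw": 15}
    - {"delta_pos": [3,0,0.1],"roll": 0,"jaw": 15}
    - {"delta_pos": [4.5,0,0.1],"roll": 0,"jaw": 15}
    - {"delta_pos": [6,0,0.3],"roll": 0,"jaw": 15}
    - {"delta_pos": [7.5,0,0.4],"roll": 0,"jaw": 15}
    - {"delta_pos": [9,0,0.6],"roll": 0,"jaw": 15}
    - {"delta_pos": [10.5,0,0.8],"roll": 0,"jaw": 15}
    - {"delta_pos": [12,0,1.0],"roll": 0,"jaw": 15}
    - {"delta_pos": [13.5,0,1.3],"roll": 0,"jaw": 15}
    - {"delta_pos": [15,0,1.6],"roll": 0,"jaw": 15}
    - {"delta_pos": [16.5,0,1.9],"roll": 0,"jaw": 15}
    - {"delta_pos": [16.5,0,1.9],"roll": 0,"jaw": 15}
    - {"delta_pos": [16.5,0,1.9],"roll": 0,"jaw": 15}
  squeeze: 15

```text
time_s: 6.0
ee_pos: [441.9, 3.7, 40.6]
ee_rot: [180.0, 0.1, 80.5]
force: [-1.5, -6.4, 5.4]
gripper_width: 23.6
gripper_force: 15.0
```

```bash
cat > blk.py <<'E'
from h import *
from scipy.spatial.transform import Rotation as Ro
def look():
    s=env.state();f=env.grab_frame("wrist")
    Rt=Ro.from_euler("xyz",s["ee_rot"],degrees=True).as_matrix()
    T=np.eye(4);T[:3,:3]=Rt;T[:3,3]=s["ee_pos"];T=np.linalg.inv(T@f["T_tool_cam"]);f["R"],f["t"]=T[:3,:3],T[:3,3]
    return s,f,cloud(f)
if __name__=="__main__":
    s,f,P=look();z=f["z_map"]>0
    hsv=cv2.cvtColor(f["img"],cv2.COLOR_BGR2HSV)
    print(s["ee_pos"],s["force"],s["gripper_width"])
    # use frame of block (from first look), origin 438.2,-11.9, yaw -9.3
    a=np.radians(-9.3);d=P[...,:2]-[438.2,-11.9];bx=d[...,0]*np.cos(a)+d[...,1]*np.sin(a);by=-d[...,0]*np.sin(a)+d[...,1]*np.cos(a)
    top=z&(abs(P[...,2]-54)<5)&(abs(bx)<45)&(abs(by)<95)
    print("block bx",np.percentile(bx[top],[.5,99.5]).round(1),"by",np.percentile(by[top],[.5,99.5]).round(1),"z",np.median(P[top][:,2]).round(1))
    br=cv2.inRange(hsv,(14,110,60),(30,255,255))>0
    m=br&z&(abs(bx)<12)&(abs(by)<70)&(P[...,2]>40)&(P[...,2]<62)
    print("brass",m.sum(),by[m&(by>0)].min().round(1) if (m&(by>0)).any() else None,by[m].max().round(1) if m.any() else None)
    F=env.grab_frame("scene");I=F["img"];J=env.grab_frame("side")["img"]
    S=cloud(F);h=cv2.cvtColor(I,cv2.COLOR_BGR2HSV);br=(cv2.inRange(h,(14,110,50),(30,255,255))>0)&(F["z_map"]>0)
    d=S[...,:2]-[438.2,-11.9];by=-d[...,0]*np.sin(a)+d[...,1]*np.cos(a);bx=d[...,0]*np.cos(a)+d[...,1]*np.sin(a)
    m=br&(abs(bx)<12)&(abs(by)<70)&(abs(S[...,2]-52)<10)
    for sg in(1,-1):
        w=by[m&(by*sg>0)];print("scene brass",sg,len(w),(w.min().round(1),w.max().round(1)) if len(w) else None)
    cv2.imwrite("pics/r.png",cv2.resize(np.hstack([I[240:350,240:350],J[170:280,220:330]]),(800,400),interpolation=cv2.INTER_CUBIC))
E
python3 blk.py; cp pics/r.png pics/r1.png
```

```text
[441.88961954   3.68716733  40.56832739] [-1.50011317 -6.44798385  5.3908802 ] 23.56589291297809
block bx [-29.3  29.5] by [-60.7  62.2] z 53.3
brass 1032 14.3 39.1
scene brass 1 101 (np.float64(16.4), np.float64(39.9))
scene brass -1 29 (np.float64(-29.7), np.float64(-5.9))
```

View pics/r1.png

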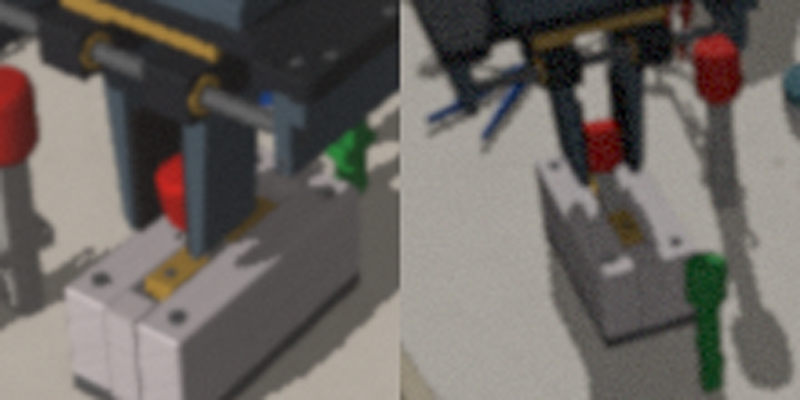

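The block has not moved. The plug leans about 12.5° (knob left of the finger at (172,195)), and the +y jaw's outer end is at 39 mm against about 30 mm for the untouched jaw, so it is pushed well back. Now I'll rock it the other way.

Request:
arm_command:
  rows:
    - {"delta_pos": [-2,0,-0.4],"roll": 0,"jaw": 15}
    - {"delta_pos": [-4,0,-0.8],"roll": 0,"jaw": 15}
    - {"delta_pos": [-6,0,-1.1],"roll": 0,"jaw": 15}
    - {"delta_pos": [-8,0,-1.4],"roll": 0,"jaw": 15}
    - {"delta_pos": [-11,0,-1.7],"roll": 0,"jaw": 15}
    - {"delta_pos": [-14,0,-1.9],"roll": 0,"jaw": 15}
    - {"delta_pos": [-17,0,-1.9],"roll": 0,"jaw": 15}
    - {"delta_pos": [-19,0,-1.9],"roll": 0,"jaw": 15}
    - {"delta_pos": [-21,0,-1.7],"roll": 0,"jaw": 15}
    - {"delta_pos": [-23,0,-1.6],"roll": 0,"jaw": 15}
    - {"delta_pos": [-25,0,-1.3],"roll": 0,"jaw": 15}
    - {"delta_pos": [-27,0,-1.0],"roll": 0,"jaw": 15}
    - {"delta_pos": [-29,0,-0.7],"roll": 0,"jaw": 15}
    - {"delta_pos": [-31,0,-0.4],"roll": 0,"jaw": 15}
    - {"delta_pos": [-33,0,0],"roll": 0,"jaw": 15}
    - {"delta_pos": [-33.5,0,0.1],"roll": 0,"jaw": 15}
    - {"delta_pos": [-33.5,0,0.1],"roll": 0,"jaw": 15}
    - {"delta_pos": [-33.5,0,0.1],"roll": 0,"jaw": 15}
  squeeze: 15

```text
time_s: 7.65
ee_pos: [436.9, -27.9, 40.7]
ee_rot: [179.9, -0.1, 80.3]
force: [0.1, 5.9, 5.5]
gripper_width: 22.7
gripper_force: 15.0
```

```bash
python3 blk.py; cp pics/r.png pics/r2.png
```

```text
[436.85507374 -27.92059433  40.70956909] [0.09546468 5.89537832 5.54860701] 22.73110602390078
block bx [-29.4  29.7] by [-16.5  61.9] z 53.3
brass 560 14.7 38.7
scene brass 1 108 (np.float64(14.0), np.float64(40.5))
scene brass -1 9 (np.float64(-34.2), np.float64(-17.9))
```

View pics/r2.png

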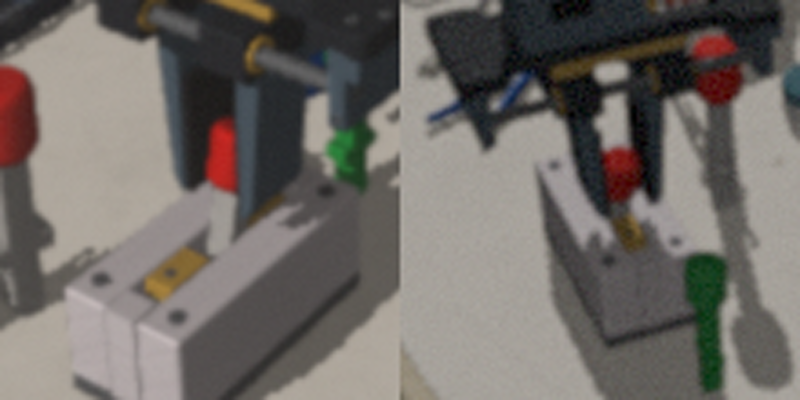

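The plug now leans the other way (knob at (222,155), symmetric 16.3 mm), and the block is still in place. I'll bring it upright and try a small 6 mm lift while watching the force.

Request:
arm_command:
  rows:
    - {"delta_pos": [3,0,-0.7],"roll": 0,"jaw": 15}
    - {"delta_pos": [6,0,-1.2],"roll": 0,"jaw": 15}
    - {"delta_pos": [9,0,-1.6],"roll": 0,"jaw": 15}
    - {"delta_pos": [12,0,-1.9],"roll": 0,"jaw": 15}
    - {"delta_pos": [15,0,-2],"roll": 0,"jaw": 15}
    - {"delta_pos": [16.8,0,-2],"roll": 0,"jaw": 15}
    - {"delta_pos": [16.8,0,-2],"roll": 0,"jaw": 15}
    - {"delta_pos": [16.8,0,-2],"roll": 0,"jaw": 15}
    - {"delta_pos": [16.8,0,-4],"roll": 0,"jaw": 15}
    - {"delta_pos": [16.8,0,-6],"roll": 0,"jaw": 15}
    - {"delta_pos": [16.8,0,-8],"roll": 0,"jaw": 15}
    - {"delta_pos": [16.8,0,-8],"roll": 0,"jaw": 15}
  squeeze: 25

```text
time_s: 8.8
ee_pos: [438.4, -12.2, 48.2]
ee_rot: [-179.9, 0.0, 80.4]
force: [-1.8, -2.7, 0.3]
gripper_width: 23.1
gripper_force: 25.0
```

```bash
python3 blk.py; cp pics/r.png pics/r3.png
```

```text
[438.37157778 -12.16392285  48.22111104] [-1.77750385 -2.66716745  0.32875804] 23.06514572030213
block bx [-29.4  29.6] by [-5.7 62. ] z 53.3
brass 721 14.3 38.8
scene brass 1 109 (np.float64(14.2), np.float64(40.0))
scene brass -1 46 (np.float64(-34.9), np.float64(-12.0))
```

View pics/r3.png

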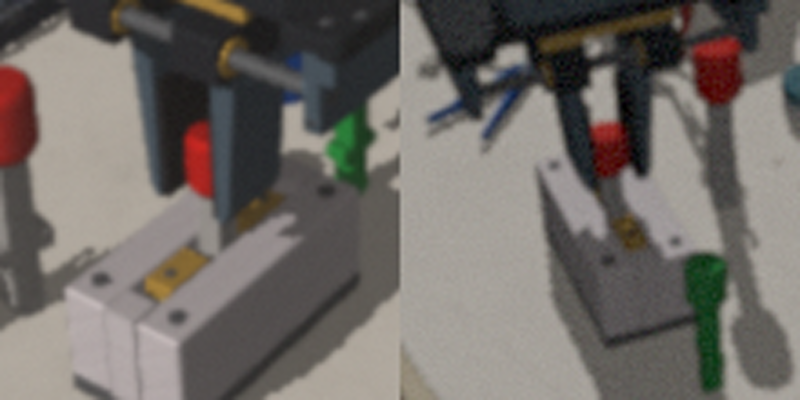

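```bash
python3 - <<'E'
from h import *
a=np.radians(-9.3)
for n in("scene","side"):
  for nm,F in(("before",np.load(f"{n}0.npy",allow_pickle=True).item()),("now",env.grab_frame(n))):
    S=cloud(F);h=cv2.cvtColor(F["img"],cv2.COLOR_BGR2HSV);br=cv2.inRange(h,(12,90,40),(32,255,255))>0
    v,u=np.nonzero(br);Q=onplane(F,np.c_[u,v],53)[:,:2]-[438.2,-11.9]
    by=-Q[:,0]*np.sin(a)+Q[:,1]*np.cos(a);bx=Q[:,0]*np.cos(a)+Q[:,1]*np.sin(a)
    for sg in(1,-1):
        w=by[(abs(bx)<9)&(by*sg>3)&(abs(by)<60)]
        print(n,nm,sg,len(w),np.percentile(w,[2,25,50,75,98]).round(1) if len(w) else None)
E
```

```text
scene before 1 114 [ 7.7 14.9 22.6 30.  37. ]
scene before -1 52 [-30.8 -26.4 -21.9 -18.2 -12.4]
scene now 1 117 [13.5 20.5 28.3 36.2 43.8]
scene now -1 61 [-37.6 -29.9 -23.8 -17.4 -10.8]
side before 1 17 [11.  17.5 21.9 26.3 33.1]
side before -1 54 [-36.5 -29.7 -21.6 -14.8  -7.3]
side now 1 1 [15. 15. 15. 15. 15.]
side now -1 56 [-41.9 -34.4 -26.9 -19.6 -12.9]
```

The jaws moved about 6 mm, which is too close to the 5.5 mm threshold. I'll seat the plug again and rock a bit further each way.

Request:
arm_command:
  rows:
    - {"delta_pos": [0,0,2],"roll": 0,"jaw": 15}
    - {"delta_pos": [0,0,4],"roll": 0,"jaw": 15}
    - {"delta_pos": [0,0,6],"roll": 0,"jaw": 15}
    - {"delta_pos": [0,0,6],"roll": 0,"jaw": 15}
    - {"delta_pos": [3,0,6.1],"roll": 0,"jaw": 15}
    - {"delta_pos": [6,0,6.3],"roll": 0,"jaw": 15}
    - {"delta_pos": [9,0,6.6],"roll": 0,"jaw": 15}
    - {"delta_pos": [11,0,6.9],"roll": 0,"jaw": 15}
    - {"delta_pos": [13,0,7.2],"roll": 0,"jaw": 15}
    - {"delta_pos": [15,0,7.6],"roll": 0,"jaw": 15}
    - {"delta_pos": [16.5,0,7.9],"roll": 0,"jaw": 15}
    - {"delta_pos": [18,0,8.3],"roll": 0,"jaw": 15}
    - {"delta_pos": [19,0,8.5],"roll": 0,"jaw": 15}
    - {"delta_pos": [19,0,8.5],"roll": 0,"jaw": 15}
    - {"delta_pos": [19,0,8.5],"roll": 0,"jaw": 15}
  squeeze: 15

```text
time_s: 10.3
ee_pos: [442.4, 6.1, 40.1]
ee_rot: [180.0, 0.1, 80.4]
force: [-1.1, -5.8, 5.4]
gripper_width: 23.5
gripper_force: 15.0
```

Request:
arm_command:
  rows:
    - {"delta_pos": [-3,0,-0.7],"roll": 0,"jaw": 15}
    - {"delta_pos": [-6,0,-1.3],"roll": 0,"jaw": 15}
    - {"delta_pos": [-9,0,-1.8],"roll": 0,"jaw": 15}
    - {"delta_pos": [-12,0,-2.2],"roll": 0,"jaw": 15}
    - {"delta_pos": [-15,0,-2.4],"roll": 0,"jaw": 15}
    - {"delta_pos": [-18,0,-2.5],"roll": 0,"jaw": 15}
    - {"delta_pos": [-21,0,-2.5],"roll": 0,"jaw": 15}
    - {"delta_pos": [-24,0,-2.3],"roll": 0,"jaw": 15}
    - {"delta_pos": [-27,0,-2],"roll": 0,"jaw": 15}
    - {"delta_pos": [-30,0,-1.6],"roll": 0,"jaw": 15}
    - {"delta_pos": [-32,0,-1.3],"roll": 0,"jaw": 15}
    - {"delta_pos": [-34,0,-0.9],"roll": 0,"jaw": 15}
    - {"delta_pos": [-36,0,-0.5],"roll": 0,"jaw": 15}
    - {"delta_pos": [-37.5,0,-0.2],"roll": 0,"jaw": 15}
    - {"delta_pos": [-38.5,0,0],"roll": 0,"jaw": 15}
    - {"delta_pos": [-38.5,0,0],"roll": 0,"jaw": 15}
    - {"delta_pos": [-38.5,0,0],"roll": 0,"jaw": 15}
  squeeze: 15

```text
time_s: 11.72
ee_pos: [436.2, -30.6, 40.1]
ee_rot: [180.0, -0.1, 80.3]
force: [-0.5, 5.1, 5.3]
gripper_width: 23.0
gripper_force: 15.0
```

Request:
arm_command:
  rows:
    - {"delta_pos": [3,0,-0.7],"roll": 0,"jaw": 15}
    - {"delta_pos": [6,0,-1.3],"roll": 0,"jaw": 15}
    - {"delta_pos": [9,0,-1.8],"roll": 0,"jaw": 15}
    - {"delta_pos": [12,0,-2.2],"roll": 0,"jaw": 15}
    - {"delta_pos": [15,0,-2.4],"roll": 0,"jaw": 15}
    - {"delta_pos": [18,0,-2.5],"roll": 0,"jaw": 15}
    - {"delta_pos": [19.3,0,-2.5],"roll": 0,"jaw": 15}
    - {"delta_pos": [19.3,0,-2.5],"roll": 0,"jaw": 15}
    - {"delta_pos": [19.3,0,-2.5],"roll": 0,"jaw": 15}
  squeeze: 25

```text
time_s: 12.47
ee_pos: [439.0, -12.1, 42.0]
ee_rot: [-180.0, 0.0, 80.4]
force: [0.5, -2.6, 0.4]
gripper_width: 23.1
gripper_force: 25.0
```

```bash
python3 - <<'E'
from h import *
a=np.radians(-9.3)
for n in("scene","side"):
  for nm,F in(("before",np.load(f"{n}0.npy",allow_pickle=True).item()),("now",env.grab_frame(n))):
    S=cloud(F);h=cv2.cvtColor(F["img"],cv2.COLOR_BGR2HSV);br=cv2.inRange(h,(12,90,40),(32,255,255))>0
    v,u=np.nonzero(br);Q=onplane(F,np.c_[u,v],53)[:,:2]-[438.2,-11.9]
    by=-Q[:,0]*np.sin(a)+Q[:,1]*np.cos(a);bx=Q[:,0]*np.cos(a)+Q[:,1]*np.sin(a)
    for sg in(1,-1):
        w=by[(abs(bx)<9)&(by*sg>3)&(abs(by)<60)]
        print(n,nm,sg,len(w),np.percentile(w,[2,25,50,75,98]).round(1) if len(w) else None)
E
python3 blk.py
```

```text
scene before 1 114 [ 7.7 14.9 22.6 30.  37. ]
scene before -1 52 [-30.8 -26.4 -21.9 -18.2 -12.4]
scene now 1 119 [14.9 22.1 29.2 37.4 44.4]
scene now -1 34 [-38.9 -31.2 -24.3 -16.5 -10.2]
side before 1 17 [11.  17.5 21.9 26.3 33.1]
side before -1 54 [-36.5 -29.7 -21.6 -14.8  -7.3]
side now 1 0 None
side now -1 53 [-42.3 -35.7 -28.5 -22.1 -15.6]
[438.96947242 -12.16912362  41.96249365] [ 0.00485182 -2.40970391  0.41895368] 23.12013907264675
block bx [-29.4  29.6] by [-60.6  62.1] z 53.3
brass 844 15.9 40.2
scene brass 1 105 (np.float64(16.5), np.float64(42.1))
scene brass -1 21 (np.float64(-36.0), np.float64(-14.0))
```

Both jaws are now about 7–8 mm back. Pulling straight up.

Request:
arm_command:
  rows:
    - {"delta_pos": [0,0,-3],"roll": 0,"jaw": 15}
    - {"delta_pos": [0,0,-6],"roll": 0,"jaw": 15}
    - {"delta_pos": [0,0,-9],"roll": 0,"jaw": 15}
    - {"delta_pos": [0,0,-12],"roll": 0,"jaw": 15}
    - {"delta_pos": [0,0,-15],"roll": 0,"jaw": 15}
    - {"delta_pos": [0,0,-15],"roll": 0,"jaw": 15}
  squeeze: 25

```text
time_s: 13.22
ee_pos: [439.5, -12.1, 57.7]
ee_rot: [179.9, -0.0, 80.4]
force: [-0.4, -1.2, -0.5]
gripper_width: 23.1
gripper_force: 25.0
```

```bash
python3 blk.py
```

```text
[439.4658849  -12.0982231   57.72963092] [-0.37723695 -1.1728369  -0.49819233] 23.06430250757226
block bx [-29.4  29.6] by [-9.7 62.1] z 53.3
brass 364 15.8 40.0
scene brass 1 105 (np.float64(17.2), np.float64(41.9))
scene brass -1 66 (np.float64(-36.6), np.float64(-13.6))
```

Request:
arm_command:
  rows:
    - {"delta_pos": [0,0,-8],"roll": 0,"jaw": 15}
    - {"delta_pos": [0,0,-16],"roll": 0,"jaw": 15}
    - {"delta_pos": [0,0,-24],"roll": 0,"jaw": 15}
    - {"delta_pos": [0,0,-32],"roll": 0,"jaw": 15}
    - {"delta_pos": [0,0,-42],"roll": 0,"jaw": 15}
    - {"delta_pos": [0,0,-54],"roll": 0,"jaw": 15}
    - {"delta_pos": [0,0,-68],"roll": 0,"jaw": 15}
    - {"delta_pos": [0,0,-82],"roll": 0,"jaw": 15}
    - {"delta_pos": [0,0,-93],"roll": 0,"jaw": 15}
    - {"delta_pos": [0,0,-98],"roll": 0,"jaw": 15}
    - {"delta_pos": [0,0,-98],"roll": 0,"jaw": 15}
    - {"delta_pos": [0,0,-98],"roll": 0,"jaw": 15}
  squeeze: 25

```text
time_s: 14.37
ee_pos: [438.9, -12.1, 155.2]
ee_rot: [180.0, -0.0, 80.4]
force: [-0.5, 0.3, -1.2]
gripper_width: 23.0
gripper_force: 25.0
```

```bash
python3 - <<'E'
from h import *
s=env.state();print(s["ee_pos"],s["force"],s["gripper_width"])
I=[env.grab_frame(n) for n in("scene","side")]
cv2.imwrite("pics/l1.png",cv2.resize(np.hstack([I[0]["img"][190:320,240:370],I[1]["img"][130:260,230:360]]),(800,400),interpolation=cv2.INTER_CUBIC))
for f in I:
    P=cloud(f);ok=(f["z_map"]>0)&(abs(P[...,0]-439)<35)&(abs(P[...,1]+12)<35)
    for lo in range(100,190,10):
        q=P[ok&(P[...,2]>=lo)&(P[...,2]<lo+10)]
        if len(q):print(lo,len(q),np.median(q,0).round(),q.min(0).round(),q.max(0).round())
E
```

```text
[438.92325395 -12.1401655  155.18403461] [-0.45247981  0.25828918 -1.16827582] 22.96839356558764
120 33 [435.  -4. 128.] [433. -12. 124.] [446.  -0. 130.]
130 70 [437.  -3. 135.] [433. -13. 130.] [447.   0. 140.]
140 66 [435.  -4. 144.] [432. -17. 140.] [447.   4. 150.]
150 113 [437.  -2. 155.] [432. -19. 150.] [448.   6. 160.]
160 72 [436.  -5. 165.] [433. -15. 160.] [447.  -1. 170.]
170 65 [438.  -5. 174.] [432. -15. 170.] [446.  -3. 180.]
180 76 [440.  -3. 188.] [418. -24. 181.] [461.  10. 190.]
120 17 [435. -12. 127.] [433. -15. 124.] [444.   0. 129.]
130 29 [436. -13. 134.] [432. -17. 131.] [444.  -3. 140.]
140 22 [436. -19. 147.] [431. -24. 141.] [442.  -8. 150.]
150 41 [435. -15. 154.] [431. -23. 150.] [443.  -2. 160.]
160 33 [435. -15. 165.] [431. -17. 160.] [444.  -5. 170.]
170 31 [436. -16. 175.] [431. -18. 170.] [443.  -8. 180.]
180 39 [438. -22. 186.] [417. -32. 181.] [455. -11. 190.]
```

View pics/l1.png

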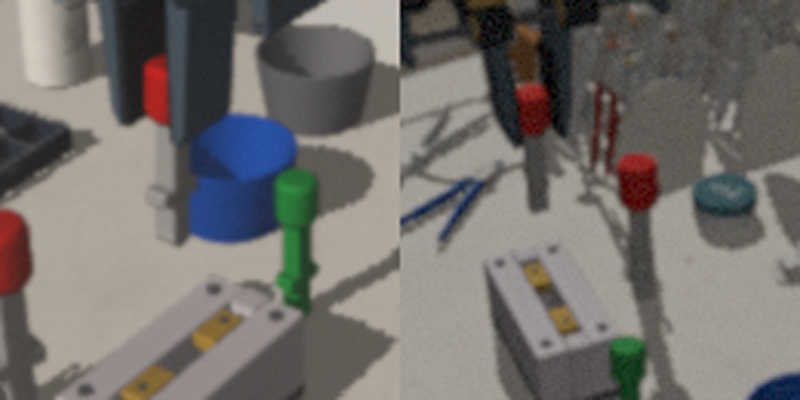

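The plug hangs nearly upright in the grip (foot in the left half at (172,240), z≈122), and the block is flat with both jaws open. One more measurement before the transfer: the bottle's and grey pot's clearance.

```bash
python3 - <<'E'
from h import *
a=np.radians(80.4)
for n in("scene","side"):
    P=cloud(env.grab_frame(n)).reshape(-1,3);d=P[:,:2]-[516,-206]
    X=d[:,0]*np.cos(a)+d[:,1]*np.sin(a);Y=d[:,0]*np.sin(a)-d[:,1]*np.cos(a)
    for nm,h in(("tall",120),("over55",58)):
        m=(P[:,2]>h)&(P[:,2]<170)&(abs(X)<110)&(abs(Y)<200)
        if m.any():print(n,nm,m.sum(),"X",X[m].min().round(),X[m].max().round(),"Y",Y[m].min().round(),Y[m].max().round(),"z",P[m][:,2].max().round())
E
```

```text
scene over55 396 X -90.0 76.0 Y -106.0 200.0 z 95.0
side over55 404 X -95.0 72.0 Y -107.0 200.0 z 103.0
```

Request:
arm_command:
  rows:
    - {"delta_pos": [-10,6,0],"roll": 0,"jaw": 15}
    - {"delta_pos": [-23,14,0],"roll": 0,"jaw": 15}
    - {"delta_pos": [-40,24,0],"roll": 0,"jaw": 15}
    - {"delta_pos": [-57,34,0],"roll": 0,"jaw": 15}
    - {"delta_pos": [-74,44,0],"roll": 0,"jaw": 15}
    - {"delta_pos": [-91,54,0],"roll": 0,"jaw": 15}
    - {"delta_pos": [-108,65,0],"roll": 0,"jaw": 15}
    - {"delta_pos": [-125,75,0],"roll": 0,"jaw": 15}
    - {"delta_pos": [-142,85,0],"roll": 0,"jaw": 15}
    - {"delta_pos": [-157,94,0],"roll": 0,"jaw": 15}
    - {"delta_pos": [-169,101,0],"roll": 0,"jaw": 15}
    - {"delta_pos": [-177,106,0],"roll": 0,"jaw": 15}
    - {"delta_pos": [-180,108,0],"roll": 0,"jaw": 15}
    - {"delta_pos": [-180,108,0],"roll": 0,"jaw": 15}
    - {"delta_pos": [-180,108,0],"roll": 0,"jaw": 15}
  squeeze: 25

```text
time_s: 15.82
ee_pos: [515.2, -207.1, 154.9]
ee_rot: [-180.0, -0.0, 80.4]
force: [-0.5, 0.8, -0.7]
gripper_width: 23.0
gripper_force: 25.0
```

```bash
python3 - <<'E'
from h import *
s=env.state();p=np.array(s["ee_pos"]);print(p,s["force"])
for n in("scene","side"):
    f=env.grab_frame(n);P=cloud(f);hsv=cv2.cvtColor(f["img"],cv2.COLOR_BGR2HSV);z=f["z_map"]>0
    b=(cv2.inRange(hsv,(95,110,40),(130,255,255))>0)&z&(abs(P[...,0]-516)<60)&(abs(P[...,1]+206)<60)&(P[...,2]>44)&(P[...,2]<58)
    print(n,"rim",b.sum(),cv2.minEnclosingCircle(P[b][:,:2].astype(np.float32)))
    ok=z&(abs(P[...,0]-p[0])<35)&(abs(P[...,1]-p[1])<35)
    for lo in range(110,150,10):
        q=P[ok&(P[...,2]>=lo)&(P[...,2]<lo+10)]
        if len(q):print(lo,len(q),np.median(q,0).round(),q.min(0).round(),q.max(0).round())
E
```

```text
[ 515.15218676 -207.14960706  154.88692277] [-0.4524386   0.83807201 -0.6584271 ]
scene rim 315 ((516.6121826171875, -204.71798706054688), 43.352783203125)
120 22 [ 513. -198.  128.] [ 510. -207.  123.] [ 523. -194.  130.]
130 45 [ 514. -198.  135.] [ 510. -207.  130.] [ 523. -193.  140.]
140 45 [ 512. -198.  145.] [ 509. -212.  140.] [ 524. -190.  150.]
side rim 232 ((515.9668579101562, -207.4619140625), 42.23717498779297)
120 21 [ 512. -207.  127.] [ 509. -209.  123.] [ 521. -196.  130.]
130 39 [ 511. -208.  135.] [ 509. -210.  130.] [ 520. -195.  140.]
140 26 [ 510. -207.  147.] [ 508. -217.  141.] [ 518. -196.  149.]
```

Request:
arm_command:
  rows:
    - {"delta_pos": [-3,0,15],"roll": 0,"jaw": 15}
    - {"delta_pos": [-3,0,30],"roll": 0,"jaw": 15}
    - {"delta_pos": [-3,0,45],"roll": 0,"jaw": 15}
    - {"delta_pos": [-3,0,60],"roll": 0,"jaw": 15}
    - {"delta_pos": [-3,0,75],"roll": 0,"jaw": 15}
    - {"delta_pos": [-3,0,88],"roll": 0,"jaw": 15}
    - {"delta_pos": [-3,0,98],"roll": 0,"jaw": 15}
    - {"delta_pos": [-3,0,105],"roll": 0,"jaw": 15}
    - {"delta_pos": [-3,0,109],"roll": 0,"jaw": 15}
    - {"delta_pos": [-3,0,111],"roll": 0,"jaw": 15}
    - {"delta_pos": [-3,0,111],"roll": 0,"jaw": 15}
    - {"delta_pos": [-3,0,111],"roll": 0,"jaw": 15}
  squeeze: 25

```text
time_s: 16.92
ee_pos: [515.4, -210.8, 44.5]
ee_rot: [179.9, 0.0, 80.4]
force: [-0.3, 0.1, -0.1]
gripper_width: 23.2
gripper_force: 25.0
```

Request:
arm_command:
  rows:
    - {"delta_pos": [0,0,0],"roll": 0,"jaw": 70}
    - {"delta_pos": [0,0,0],"roll": 0,"jaw": 70}
    - {"delta_pos": [0,0,0],"roll": 0,"jaw": 70}
    - {"delta_pos": [0,0,0],"roll": 0,"jaw": 70}
    - {"delta_pos": [0,0,0],"roll": 0,"jaw": 70}
    - {"delta_pos": [0,0,0],"roll": 0,"jaw": 70}
    - {"delta_pos": [0,0,-5],"roll": 0,"jaw": 70}
    - {"delta_pos": [0,0,-15],"roll": 0,"jaw": 70}
    - {"delta_pos": [0,0,-30],"roll": 0,"jaw": 70}
    - {"delta_pos": [0,0,-50],"roll": 0,"jaw": 70}
    - {"delta_pos": [0,0,-75],"roll": 0,"jaw": 70}
    - {"delta_pos": [0,0,-105],"roll": 0,"jaw": 70}
    - {"delta_pos": [0,0,-130],"roll": 0,"jaw": 70}
    - {"delta_pos": [0,0,-140],"roll": 0,"jaw": 70}
    - {"delta_pos": [0,0,-140],"roll": 0,"jaw": 70}
    - {"delta_pos": [0,0,-140],"roll": 0,"jaw": 70}

```text
time_s: 18.25
ee_pos: [514.7, -210.5, 183.9]
ee_rot: [180.0, -0.0, 80.4]
force: [-0.8, 0.2, -0.7]
gripper_width: 63.8
gripper_force: 0.0
```

```bash
python3 - <<'E'
from h import *
s=env.state();print(s["ee_pos"],s["force"])
I=[env.grab_frame(n) for n in("scene","side")]
for f in I:
    P=cloud(f);hsv=cv2.cvtColor(f["img"],cv2.COLOR_BGR2HSV);z=f["z_map"]>0
    b=(cv2.inRange(hsv,(95,110,40),(130,255,255))>0)&z&(abs(P[...,0]-516)<70)&(abs(P[...,1]+206)<70)&(P[...,2]>44)&(P[...,2]<58)
    print("rim",b.sum(),cv2.minEnclosingCircle(P[b][:,:2].astype(np.float32)),np.percentile(P[b][:,2],[5,95]))
a=np.hstack([I[0]["img"][190:330,230:370],I[1]["img"][180:320,270:410]])
cv2.imwrite("pics/e1.png",cv2.resize(a,(800,400),interpolation=cv2.INTER_CUBIC))
E
```

```text
[ 514.69998764 -210.54257781  183.86122613] [-0.80485103  0.21599556 -0.69911062]
rim 269 ((515.6504516601562, -204.60877990722656), 42.4947395324707) [44.56017903 51.85488785]
rim 208 ((515.318359375, -206.9754180908203), 41.60746765136719) [44.30895927 51.05962165]
```

View pics/e1.png

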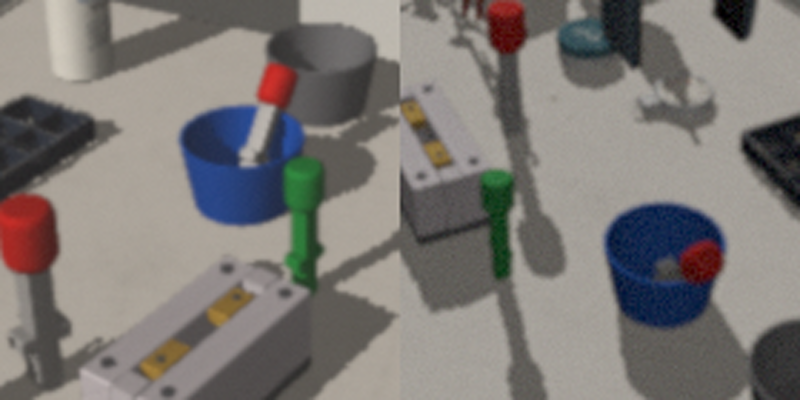

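The plug leans inside the blue pot with its knob over the rim (left half (275,85), right half (703,262)). The pot is upright and unmoved, the block sits flat, and the gripper is clear, so I'm handing it in.

```bash
python3 -c "
from h import *
print(env.job_done())"
```

```text
the job is handed in; nothing more can be done
None
```

The job is handed in, with no verdict returned: in the last pictures the plug stood foot down in the upright blue pot and the block lay flat on the bench, after both jaws had been rocked back about 7 mm.

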